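# Gauge the furniture feet and sort them

### The arm

A 6-joint arm with a two-finger parallel gripper is mounted at the origin on the work surface. World frame = base frame: x ahead of the robot, y to its left, z up, the work surface at z = 0. Lengths are in mm, angles in rad, forces in N, time in s.
With the tool pointing down it reaches from about 275 to 1000 mm from the base axis. Payload 8.4 kg.
Tool frame: the origin (TCP) lies at the very end of the fingers, on their centre line; the grasp point (between the pads) lies 19 mm behind it; z points along the fingers, y is the line along which they close (so a half turn about z gives the same grasp; the last joint's range is limited). The gripper opens to 85 mm and grips with 20 to 120 N. Pads are 22 mm wide; open, the fingers measure 114 mm over their backs; the gripper's body (76 mm by 85 mm) begins 54 mm behind the grasp point. The pads swing forward as they close: fully open they stand 13 mm farther back than shut.
Start: joints at [1.199, 0.353, 1.633, -0, 1.155, -0.002], TCP at [225.892, 582.753, 231.281] pointing down, gripper open.
Joint ranges: [-2.63, 2.63], [-0.92, 2.1], [0.06, 2.66], [-1.3, 4.44], [0, 2.69], [-3.02, 3.02]. Speed limits (rad/s): [2.22, 2.22, 2.79, 3.14, 3.14, 3.14].

### API

Orientations are given as [roll, pitch, yaw] about the fixed x, y, z axes, in that order (R = Rz(yaw) Ry(pitch) Rx(roll)).
In Python, from rig import sensors, grab_frame, camera_params, order gives the robot as it stands. The module is installed in compiled form; this text tells all that it offers.
- The arm moves only by the tool move_arm, never from a script. Its argument "motion" is a list of rows, each a list of 7 numbers: the turn, a rotation vector about the tool's x, y, z in fractions of the full range, 1 being 60 degrees, then the shift along the tool's x, y, z in fractions of the full range, 1 being 0.8 m, then the finger opening in m, from 0 to 0.0854. A call has 1 to 8 rows; each row is the pose to reach, as a shift and turn from the pose commanded when the call began, along the tool's axes at that moment; what a row does not reach only later rows make up. A row lasts 1/8 s, in which the tool goes at most 62.5 mm and 10.7 degrees, less where a joint would pass 70% of its speed; a pose out of reach is approached as far as the arm can. A call with a gripper value outside its range is refused whole. The fingers move at their own pace and stop on an object; "grip_force" is the grip in N (left out, the last holds). Time passes only in rows, so rows that repeat a pose let the fingers close. It gives the time, the measured TCP pose, the force, the opening and the grip force at its end, in the units of the state.
- sensors.sense(): the state, without advancing time (a new reading comes with each control period).
- grab_frame(name): name is "side" or "top"; returns (picture, depth): 480x640x3 uint8, red, green, blue; 480x640 float32, mm along the optical axis (not along the pixel's ray), 0 where there is no reading.
- camera_params(name): a dict with "camera_matrix" (3x3 intrinsics, pixels), "k1" (the pictures are not rectified: a ray, as slopes to the right and down, at radius r is drawn at 1 + k1 r^2 times it, then the intrinsics apply), "world_from_camera" (4x4, takes a point from camera to world coordinates). Camera axes: x right, y down, z forward; pixel columns grow to the right and rows downward; lengths in mm; the calibration is good to about 2 mm. A picture is of the moment at which its call begins. camera_params takes no time and is no camera call.
- order.sign_off(): hands the job in; it is judged then, once.
The state is a dict: "clock": time; "qpos": joint angles; "qvel": joint speeds; "joint_efforts": joint torques, N m; "eef_pos": TCP position; "tcp_rot": TCP orientation; "contact_force": force on the tool from outside, world axes, zero at the start; "wrist_torque": the same for the moment, N m; "opening": opening from 0.0 (shut) to 1.0 (fully open); "grasp_force": force on a finger pad.
Only numpy, scipy, OpenCV 4.12 (cv2) and the standard library are available. Lean on these libraries where they do the work, as an engineer would, in place of code of your own. Each camera call takes 0.05 s, during which the arm holds its last target. There are 200 camera calls.

### The job

Take the plug gauge by its grip and gently try it in the bore of the foot in the blue nest first and then of the one in the yellow nest, pushing each time, never hard, until it goes no further. Put the gauge back in its stand, fully home; then set each of these two feet down gently, upright, inside a tray: in the green tray if the gauge went in up to its shoulder, in the red tray if it stopped short. Leave the foot on the cork mat and everything else alone.

Things in the scene. Friction and masses are not known exactly. Their poses are not given: they have to be found in the camera images.
- foot_a: turned furniture foot, upright dark-wood cylinder with a brass upper third, 50 mm across, 45 mm tall, 150 g, loose; a central bore opens in its top. All three look alike; which are good is not known beforehand. Two start in the nests, one on the cork mat. Origin at the centre of its underside, z up. A push of 3 to 8 N is plenty; a blow or push over 40 N with the gauge splits it
- foot_b: turned furniture foot, upright dark-wood cylinder with a brass upper third, 50 mm across, 45 mm tall, 150 g, loose; a central bore opens in its top. All three look alike; which are good is not known beforehand. Two start in the nests, one on the cork mat. Origin at the centre of its underside, z up. A push of 3 to 8 N is plenty; a blow or push over 40 N with the gauge splits it
- foot_c: turned furniture foot, upright dark-wood cylinder with a brass upper third, 50 mm across, 45 mm tall, 150 g, loose; a central bore opens in its top. All three look alike; which are good is not known beforehand. Two start in the nests, one on the cork mat. Origin at the centre of its underside, z up. A push of 3 to 8 N is plenty; a blow or push over 40 N with the gauge splits it
- foot_a_mouth (a point): centre of the bore's mouth on top of foot_a, 45 mm above its underside, z up. The bore is 17.2 mm wide here. Good foot: full width to its bottom, the gauge enters 30 mm until its shoulder meets the brass. Bad foot: narrows to 9 mm and stops the gauge's nose 14 mm below the mouth (hard, unyielding stop)
- foot_b_mouth (a point): centre of the bore's mouth on top of foot_b, 45 mm above its underside, z up. The bore is 17.2 mm wide here. Good foot: full width to its bottom, the gauge enters 30 mm until its shoulder meets the brass. Bad foot: narrows to 9 mm and stops the gauge's nose 14 mm below the mouth (hard, unyielding stop)
- foot_c_mouth (a point): centre of the bore's mouth on top of foot_c, 45 mm above its underside, z up. The bore is 17.2 mm wide here. Good foot: full width to its bottom, the gauge enters 30 mm until its shoulder meets the brass. Bad foot: narrows to 9 mm and stops the gauge's nose 14 mm below the mouth (hard, unyielding stop)
- nest_blue: blue round holding cup fixed to the table, 76 mm across, 12 mm tall, with a 53 mm pocket whose floor is 6 mm above the table, in which one foot stands (its mouth then 51 mm above the table); origin at the centre of its underside, on the table
- nest_yellow: yellow round holding cup fixed to the table, 76 mm across, 12 mm tall, with a 53 mm pocket whose floor is 6 mm above the table, in which one foot stands (its mouth then 51 mm above the table); origin at the centre of its underside, on the table
- cork_mat: round cork mat fixed to the table, 84 mm across, 6 mm thick, with the foot that is to be left alone standing on it; origin at the centre of its underside
- gauge: steel plug gauge, loose, 200 g, upright in its stand at the start: pin 16 mm in diameter, 30 mm long (last 4 mm taper to 11 mm at the nose), above it a dark shoulder 26 mm across, 5 mm thick, above that a orange grip, 20 mm square, 60 mm long (35 to 95 mm above the nose), faces along the gauge's x and y. Origin at the centre of the nose's end, z up towards the grip
- gauge_shoulder (a point): underside of the gauge's shoulder on its axis, 30 mm above the nose
- stand: light wooden block fixed to the table, 70 x 70 mm, 36 mm tall, with an 18 mm hole, 33 mm deep, in the middle of its top, for the gauge: fully home, the shoulder rests on the block; origin at the centre of its underside
- stand_mouth (a point): centre of the mouth of the stand's hole, on top of the block
- tray_green: green shallow tray fixed to the table, 130 mm (its x) by 180 mm (its y), floor 4 mm thick, 4 mm wide lips 10 mm tall; origin at the centre of its underside. Two feet fit side by side along y, 38 mm either side of the centre
- tray_red: red shallow tray fixed to the table, 130 mm (its x) by 180 mm (its y), floor 4 mm thick, 4 mm wide lips 10 mm tall; origin at the centre of its underside. Two feet fit side by side along y, 38 mm either side of the centre
- brush_wide: flat wooden brush, 200 mm, lying, loose bystander; origin at its underside
- spatula: palette spatula, 190 mm, lying, loose bystander; origin at its underside
- bottle: white plastic bottle, 56 mm across, 140 mm tall, loose bystander; origin at its underside
- dish: white bowl, 84 mm across, 22 mm tall, loose bystander; origin at its underside
- jar: amber jar, 52 mm across, 60 mm tall, loose bystander; origin at its underside

How it is judged:
By the outcome, as a careful person would: the job done as asked, in the order asked, and still so for the second after the job is handed in, with the robot touching nothing.
It also fails if it takes over 72 s, if anything falls off the work surface, if the arm or the gripper's body presses on something with over 40 N, if the wrist force passes 120 N, or if a joint passes its speed limit or range.

## Working session

There is one attempt and no reset: what is moved stays moved. The work goes in short steps, Python scripts to look and compute and a tool call to move; the robot and the scene stay as the last step left them, time stands still between calls to the robot, and variables do not carry over. Pictures are saved under pics/ and viewed, at most 10 in all, crops included, and the job is handed in when it is done.

Besides the shell and the picture viewer there is one more tool, called after "Call:" as name(argument=value, ...), one argument or row to a line, values as JSON. move_arm: Moves the arm, as the interface text tells. Its arguments: {"type":"object","properties":{"motion":{"type":"array","items":{"type":"array","items":{"type":"number"}}},"grip_force":{"type":"number"}},"required":["motion"]}

```bash
mkdir -p pics
cat > h.py <<'E'
import numpy as np, cv2
from rig import sensors, grab_frame, camera_params, order
def px2w(cam,u,v,depth=None,z=None):
    p=camera_params(cam);K=np.array(p["camera_matrix"],float);T=np.array(p["world_from_camera"],float)
    s=cv2.undistortPoints(np.array([[[u,v]]],float),K,np.array([p["k1"],0,0,0],float))[0,0] 
    d=np.array([s[0],s[1],1.0])
    if z is not None:
        r=T[:3,:3]@d; depth=(z-T[2,3])/r[2]
    return T[:3,:3]@(d*depth)+T[:3,3]
E
python3 - <<'E'
from h import *
for n in("top","side"):
    im,d=grab_frame(n); cv2.imwrite(f"pics/{n}0.png",im[:,:,::-1]); np.save(n+"0.npy",d)
    p=camera_params(n);print(n,p["k1"],np.round(p["camera_matrix"],1).tolist(),np.round(p["world_from_camera"],3).tolist())
s=sensors.sense();print(s)
E
```

```text
top -0.09584962049931756 [[435.3, 0.0, 321.1], [0.0, 435.3, 236.9], [0.0, 0.0, 1.0]] [[-0.01, -0.989, 0.146, 493.981], [-1.0, 0.01, 0.004, 20.773], [-0.005, -0.146, -0.989, 876.913], [0.0, 0.0, 0.0, 1.0]]
side -0.0038760147235370685 [[490.9, 0.0, 318.8], [0.0, 490.9, 241.9], [0.0, 0.0, 1.0]] [[-0.998, -0.042, 0.044, 565.262], [-0.059, 0.478, -0.877, 756.406], [0.016, -0.878, -0.479, 491.64], [0.0, 0.0, 0.0, 1.0]]
{'clock': 0.1, 'qpos': array([ 1.19860950e+00,  3.53566304e-01,  1.63404950e+00,  1.49695273e-05,
        1.15523690e+00, -2.34838246e-03]), 'qvel': array([-1.00264837e-03, -3.39458755e-03, -1.61947660e-03,  2.13257328e-03,
        2.28854429e-03, -2.41518199e-05]), 'joint_efforts': array([-2.66444309e-03, -6.06354475e+01, -3.42815959e+01, -1.70467283e-04,
        4.08781314e-03,  3.87839998e-05]), 'eef_pos': array([225.72352535, 582.35094309, 230.64902018]), 'tcp_rot': array([-3.14033264e+00, -1.66469003e-05,  2.77174814e+00]), 'contact_force': array([ 0.02440458,  0.49186968, -0.49663724]), 'wrist_torque': array([ 0.00674112, -0.00250025, -0.03563254]), 'grasp_force': 0.0, 'opening': 1.0002213854062922}
```

View pics/top0.png

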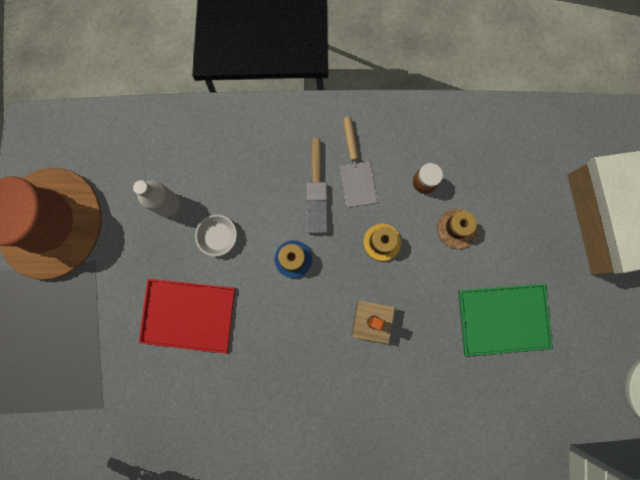

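View pics/side0.png

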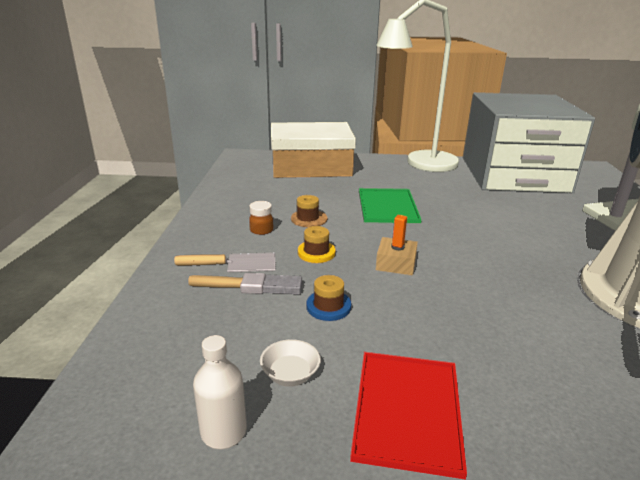

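The top view shows the blue foot at about (291,258), the yellow foot at (384,240), the gauge at (377,323), the red tray at (188,316) and the green tray at (505,320). The mat foot is at (462,223). I'll enlarge to read these more exactly.

Run:
```python
from h import *
im=cv2.imread("pics/top0.png")
c=cv2.resize(im[215:355,260:420],None,fx=4,fy=4,interpolation=cv2.INTER_CUBIC)  # 640x560
cv2.imwrite("pics/topc.png",c)
im=cv2.imread("pics/side0.png")
cv2.imwrite("pics/sidec.png",cv2.resize(im[200:325,290:425],None,fx=4.5,fy=4.5,interpolation=cv2.INTER_CUBIC))
```

```text
(no output)
```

View pics/topc.png

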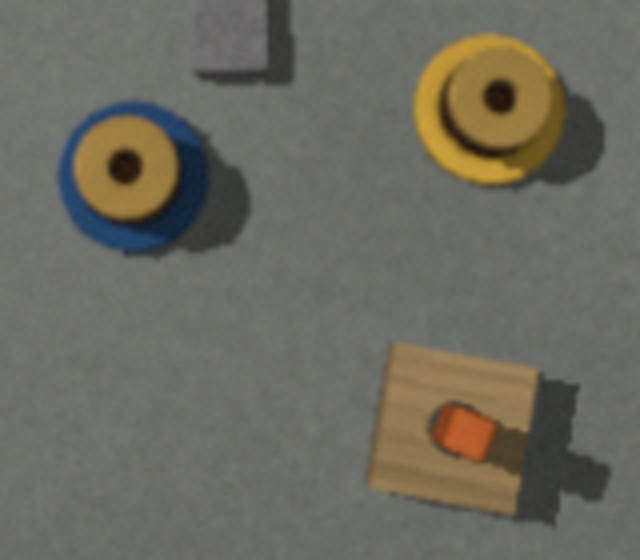

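View pics/sidec.png

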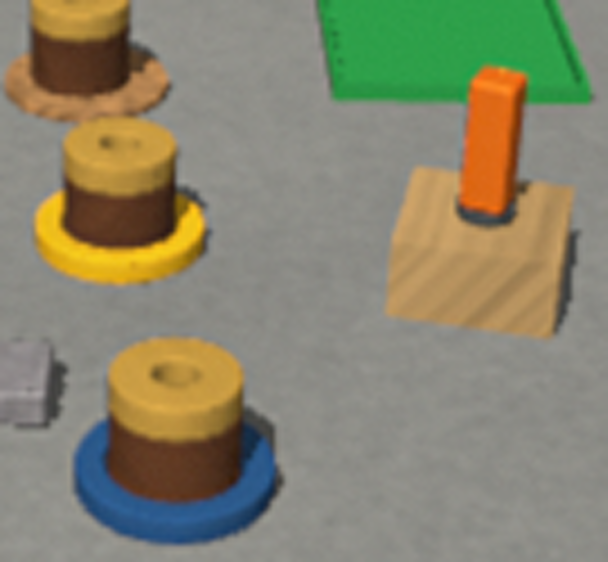

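```bash
cat >> h.py <<'E'
def cloud(cam,d):
    p=camera_params(cam);K=np.array(p["camera_matrix"],float);T=np.array(p["world_from_camera"],float)
    v,u=np.mgrid[0:480,0:640]
    s=cv2.undistortPoints(np.stack([u,v],-1).reshape(-1,1,2).astype(float),K,np.array([p["k1"],0,0,0],float))[:,0]
    P=np.c_[s,np.ones(len(s))]*d.reshape(-1,1)
    return (P@T[:3,:3].T+T[:3,3]).reshape(480,640,3)
E
python3 - <<'E'
from h import *
for n,rois in(("top",dict(blue=(270,240,312,280),yel=(362,222,404,264),gauge=(350,300,400,346),red=(130,270,240,360),green=(450,275,560,365),mat=(436,204,482,252))),("side",dict(blue=(305,270,352,318),yel=(295,225,337,263),gauge=(372,212,420,275)))):
    d=np.load(n+"0.npy");C=cloud(n,d);im=cv2.imread(f"pics/{n}0.png").astype(int)
    for k,(a,b,c,e) in rois.items():
        P=C[b:e,a:c].reshape(-1,3);I=im[b:e,a:c].reshape(-1,3)
        ok=np.isfinite(P).all(1)&(d[b:e,a:c].ravel()>0);P=P[ok];I=I[ok]
        def rep(lab,m):
            Q=P[m]; 
            if len(Q)<5: print(n,k,lab,len(Q));return
            r=cv2.minAreaRect(Q[:,:2].astype(np.float32))
            print(n,k,lab,len(Q),"med",np.median(Q,0).round(1),"mid",((Q[:,:2].min(0)+Q[:,:2].max(0))/2).round(1),"ext",np.ptp(Q[:,:2],axis=0).round(1),"rect",np.round(r[0],1),np.round(r[1],1),round(r[2],1))
        if k in("blue","yel","mat"): rep("top",abs(P[:,2]-51)<4)
        elif k=="gauge":
            rep("grip",(abs(P[:,2]-101)<5)); rep("block",abs(P[:,2]-36)<4)
            o=(I[:,2]>180)&(I[:,1]<120)&(I[:,0]<70); rep("orange",o)
        else:
            o=(I[:,2]>120)&(I[:,1]<60) if k=="red" else (I[:,1]>90)&(I[:,2]<80)
            rep("tray",o)
E
```

```text
top blue top 458 med [580.3  81.5  50.2] mid [581.3  80.8] ext [48.4 48.2] rect [581.3  80.8] [48.3 48. ] 1.4
top yel top 440 med [612.1 -98.4  50.2] mid [612.4 -98.8] ext [48.7 46.9] rect [612.3 -98.1] [46.2 47.6] 44.0
top gauge grip 130 med [454.6 -73.2  99.7] mid [453.9 -72.6] ext [22.8 23.3] rect [454.2 -73.1] [20.2 20.1] 66.7
top gauge block 1182 med [454.9 -71.1  35.6] mid [454.7 -72.9] ext [81.8 80. ] rect [454.2 -73.5] [71.3 70.8] 78.4
top gauge orange 45 med [454.7 -71.3 100.5] mid [454.9 -70.4] ext [14.1 12.3] rect [454.9 -71.7] [11.8 12.7] 67.0
top red tray 5493 med [466.1 292.1   3.6] mid [467.1 294.9] ext [145.8 190. ] rect [467.1 294.9] [180.  130.7] 83.9
top green tray 5783 med [ 451.8 -343.4    3.8] mid [ 452.3 -346.2] ext [138.4 192.7] rect [ 452.1 -346.3] [132.4 188.1] 3.0
top mat top 432 med [ 641.2 -253.8   50.1] mid [ 641.4 -254.4] ext [47.7 50.6] rect [ 641.3 -254.4] [50.  47.2] 55.1
side blue top 384 med [582.3  86.4  49.4] mid [582.2  84.8] ext [47.7 48.1] rect [582.2  84.7] [47.6 47.8] 1.9
side yel top 227 med [613.7 -93.3  49.3] mid [614.3 -94.9] ext [47.5 50.7] rect [614.  -96.3] [49.2 47.8] 46.4
side gauge grip 61 med [457.2 -68.1  99.2] mid [457.3 -70.8] ext [22.6 24.3] rect [456.4 -70.4] [18.7 18.8] 60.4
side gauge block 594 med [458.9 -61.9  34.8] mid [457.1 -71.7] ext [78.4 81.8] rect [456.9 -72.1] [74.6 69.8] 79.1
side gauge orange 274 med [459.3 -63.4  73.1] mid [457.  -67.3] ext [22.1 18. ] rect [458.  -68.2] [18.3 19.6] 73.5
```

```bash
cat >> h.py <<'E'
def to(*targets):
    s=sensors.sense(); from scipy.spatial.transform import Rotation as Ro
    R=Ro.from_euler("xyz",s["tcp_rot"]).as_matrix(); p=s["eef_pos"]
    print("t",round(s["clock"],2),"pos",p.round(1),"rot",s["tcp_rot"].round(3),"F",s["contact_force"].round(1),"op",round(s["opening"]*85.4,1),"gf",round(s["grasp_force"],1))
    for t in targets:
        d=R.T@(np.array(t,float)-p); print(t,"-> shift m",(d/1000).round(4),"rows",round(np.linalg.norm(d)/62.5,1))
E
python3 -c "
from h import *
to((455,-72.6,150),(455,-72.6,57))"
```

```text
t 0.1 pos [225.7 582.4 230.6] rot [-3.14  -0.     2.772] F [ 0.   0.5 -0.5] op 85.4 gf 0.0
(455, -72.6, 150) -> shift m [-0.4505 -0.5277  0.0813] rows 11.2
(455, -72.6, 57) -> shift m [-0.4505 -0.5276  0.1743] rows 11.4
```

The manual's scale: shifts go in shares of 0.8 m and turns go in shares of 60 degrees. Converting my numbers, -0.375 m / 0.8 = -0.4688, -0.329 m / 0.8 = -0.4113.

Call:
move_arm(
  motion=[
    [0,0,0,-0.05,-0.0588,0.0063,0.085],
    [0,0,0,-0.1,-0.1175,0.015,0.06],
    [0,0,0,-0.15,-0.1763,0.025,0.05],
    [0,0,0,-0.2,-0.235,0.035,0.05],
    [0,0,0,-0.25,-0.2938,0.045,0.05],
    [0,0,0,-0.3,-0.3525,0.0538,0.05],
    [0,0,0,-0.35,-0.4113,0.0625,0.05],
    [0,0,0,-0.4,-0.4688,0.0725,0.05],
  ],
)

```text
clock: 1.1
eef_pos: [389.1, 115.6, 173.2]
tcp_rot: [3.141, 0.001, 2.772]
contact_force: [1.3, -0.2, 0.7]
opening: 0.589
grasp_force: 0.0
```

```bash
python3 -c "
from h import *
to((455,-72.6,150),(455,-72.6,57))"
```

```text
t 1.1 pos [389.1 115.6 173.2] rot [3.141e+00 1.000e-03 2.772e+00] F [ 1.3 -0.2  0.7] op 50.3 gf 0.0
(455, -72.6, 150) -> shift m [-0.1294 -0.1517  0.0233] rows 3.2
(455, -72.6, 57) -> shift m [-0.1294 -0.1517  0.1163] rows 3.7
```

Call:
move_arm(
  motion=[
    [0,0,0,-0.0538,-0.0625,0.01,0.05],
    [0,0,0,-0.1088,-0.1263,0.02,0.05],
    [0,0,0,-0.1625,-0.19,0.03,0.05],
    [0,0,0,-0.1625,-0.19,0.03,0.05],
  ],
)

```text
clock: 1.6
eef_pos: [455.6, -74.3, 148.8]
tcp_rot: [-3.141, -0.0, 2.768]
contact_force: [-0.1, 0.1, 0.4]
opening: 0.586
grasp_force: 0.0
```

```bash
python3 -c "
from h import *
to((455,-72.6,150),(455,-72.6,57))"
```

```text
t 1.6 pos [455.6 -74.3 148.8] rot [-3.141 -0.     2.768] F [-0.1  0.1  0.4] op 50.0 gf 0.0
(455, -72.6, 150) -> shift m [ 0.0012  0.0014 -0.0012] rows 0.0
(455, -72.6, 57) -> shift m [0.0012 0.0014 0.0918] rows 1.5
```

Converted, 0.092 m / 0.8 = 0.115, 0.0014 m / 0.8 = 0.0018.

Call:
move_arm(
  motion=[
    [0,0,0,0.0013,0.0018,0.05,0.05],
    [0,0,0,0.0013,0.0018,0.1,0.05],
    [0,0,0,0.0013,0.0018,0.115,0.05],
    [0,0,0,0.0013,0.0018,0.115,0.03],
    [0,0,0,0.0013,0.0018,0.115,0.01],
    [0,0,0,0.0013,0.0018,0.115,0.01],
    [0,0,0,0.0013,0.0018,0.115,0.01],
    [0,0,0,0.0013,0.0018,0.115,0.01],
  ],
  grip_force=35,
)

```text
clock: 2.6
eef_pos: [454.4, -70.5, 58.3]
tcp_rot: [-3.14, 0.001, 2.773]
contact_force: [-2.3, -8.7, -5.8]
opening: 0.228
grasp_force: 33.7
```

```bash
python3 -c "
from h import *
to((455,-72.6,57));print(sensors.sense()['wrist_torque'])"
```

```text
t 2.6 pos [454.4 -70.5  58.3] rot [-3.140e+00  1.000e-03  2.773e+00] F [-2.3 -8.7 -5.8] op 19.5 gf 33.7
(455, -72.6, 57) -> shift m [-0.0013 -0.0017  0.0013] rows 0.0
[-1.88975862  0.49456914 -0.0176103 ]
```

Converted, -0.002 m / 0.8 = -0.0025, -0.001 m / 0.8 = -0.0013.

Call:
move_arm(
  motion=[
    [0,0,0,0,-0.0013,0,0.01],
    [0,0,0,0,-0.0025,0,0.01],
    [0,0,0,0,-0.0025,0,0.01],
  ],
)

```text
clock: 2.98
eef_pos: [454.3, -71.6, 58.2]
tcp_rot: [3.141, 0.001, 2.772]
contact_force: [-1.7, -2.1, 0.5]
opening: 0.23
grasp_force: 34.3
```

Call:
move_arm(
  motion=[
    [0,0,0,0,-0.0006,-0.0063,0.01],
    [0,0,0,0,-0.0006,-0.0188,0.01],
    [0,0,0,0,-0.0006,-0.0375,0.01],
    [0,0,0,0,-0.0006,-0.0625,0.01],
    [0,0,0,0,-0.0006,-0.085,0.01],
    [0,0,0,0,-0.0006,-0.085,0.01],
  ],
)

```text
clock: 3.72
eef_pos: [455.0, -72.1, 127.2]
tcp_rot: [3.141, 0.004, 2.772]
contact_force: [-0.6, 0.3, -1.8]
opening: 0.231
grasp_force: 34.1
```

Run:
```python
from h import *
im,d=grab_frame("side"); cv2.imwrite("pics/s1.png",im[:,:,::-1]); np.save("s1.npy",d)
cv2.imwrite("pics/s1c.png",cv2.resize(im[150:290,330:470,::-1],None,fx=4,fy=4,interpolation=cv2.INTER_CUBIC))
to((581.8,82.5,127),(613.2,-97.2,127))
```

```text
t 3.77 pos [454.3 -72.  126.2] rot [3.141e+00 2.000e-03 2.772e+00] F [-0.1  0.6 -2. ] op 19.8 gf 34.1
(581.8, 82.5, 127) -> shift m [-0.0631  0.1901 -0.0006] rows 3.2
(613.2, -97.2, 127) -> shift m [-0.1573  0.0339 -0.0004] rows 2.6
```

View pics/s1c.png

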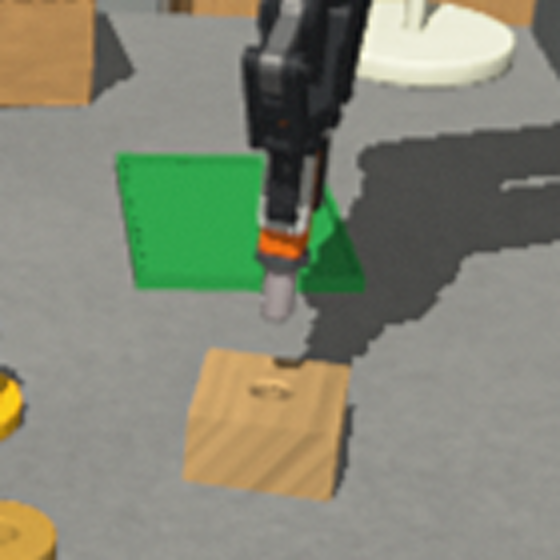

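Converted, 0.19 m / 0.8 = 0.2375, 0.175 m / 0.8 = 0.2188.

Call:
move_arm(
  motion=[
    [0,0,0,-0.0125,0.0375,0,0.01],
    [0,0,0,-0.0313,0.1,0,0.01],
    [0,0,0,-0.055,0.1663,0,0.01],
    [0,0,0,-0.0725,0.2188,0,0.01],
    [0,0,0,-0.0788,0.2375,0.005,0.01],
    [0,0,0,-0.0788,0.2375,0.0125,0.01],
    [0,0,0,-0.0788,0.2375,0.0175,0.01],
    [0,0,0,-0.0788,0.2375,0.0175,0.01],
  ],
)

```text
clock: 4.78
eef_pos: [579.9, 81.3, 110.7]
tcp_rot: [-3.141, -0.001, 2.771]
contact_force: [-0.8, -0.7, -1.3]
opening: 0.228
grasp_force: 34.7
```

Run:
```python
from h import *
im,d=grab_frame("side")
cv2.imwrite("pics/s2c.png",cv2.resize(im[200:330,270:400,::-1],None,fx=4.5,fy=4.5,interpolation=cv2.INTER_CUBIC))
to((581.8,82.5,103))
```

```text
t 4.83 pos [580.3  81.5 111.1] rot [-3.141e+00 -1.000e-03  2.771e+00] F [ 0.2 -0.1 -1.8] op 19.8 gf 34.7
(581.8, 82.5, 103) -> shift m [-0.001   0.0015  0.0081] rows 0.1
```

View pics/s2c.png

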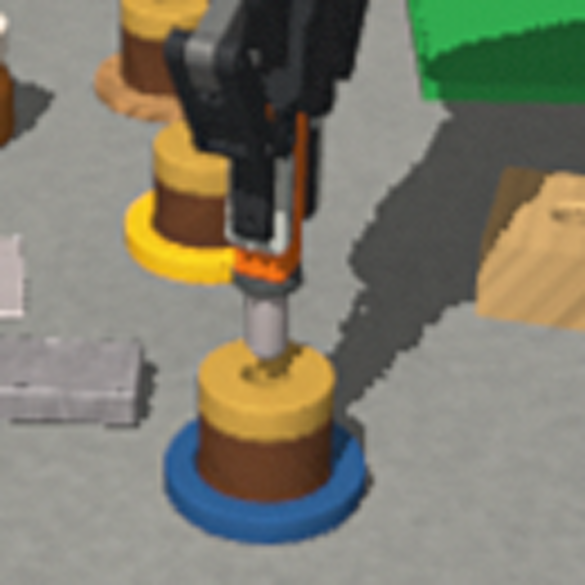

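Converted, 0.014 m / 0.8 = 0.0175, 0.013 m / 0.8 = 0.0163.

Call:
move_arm(
  motion=[
    [0,0,0,-0.0006,0.0013,0.005,0.01],
    [0,0,0,-0.0006,0.0013,0.0088,0.01],
    [0,0,0,-0.0006,0.0013,0.0113,0.01],
    [0,0,0,-0.0006,0.0013,0.0138,0.01],
    [0,0,0,-0.0006,0.0013,0.0163,0.01],
    [0,0,0,-0.0006,0.0013,0.0175,0.01],
  ],
)

```text
clock: 5.58
eef_pos: [581.7, 83.2, 97.1]
tcp_rot: [-3.141, -0.0, 2.772]
contact_force: [-1.1, -0.0, -1.1]
opening: 0.229
grasp_force: 34.8
```

Converted, 0.007 m / 0.8 = 0.0088, 0.006 m / 0.8 = 0.0075.

Call:
move_arm(
  motion=[
    [0,0,0,0,0,0.0025,0.01],
    [0,0,0,0,0,0.005,0.01],
    [0,0,0,0,0,0.0063,0.01],
    [0,0,0,0,0,0.0075,0.01],
    [0,0,0,0,0,0.0088,0.01],
  ],
)

```text
clock: 6.2
eef_pos: [581.9, 83.2, 90.3]
tcp_rot: [3.142, 0.0, 2.772]
contact_force: [-0.3, -0.3, -0.8]
opening: 0.231
grasp_force: 34.8
```

Converted, 0.003 m / 0.8 = 0.0038, 0.002 m / 0.8 = 0.0025.

Call:
move_arm(
  motion=[
    [0,0,0,0,0,0.0013,0.01],
    [0,0,0,0,0,0.0025,0.01],
    [0,0,0,0,0,0.0038,0.01],
    [0,0,0,0,0,0.0038,0.01],
  ],
)

```text
clock: 6.7
eef_pos: [581.8, 83.2, 87.2]
tcp_rot: [-3.141, -0.0, 2.772]
contact_force: [-0.3, 0.2, -2.4]
opening: 0.228
grasp_force: 34.7
```

Converted, 0.012 m / 0.8 = 0.015, 0.01 m / 0.8 = 0.0125.

Call:
move_arm(
  motion=[
    [0,0,0,0,0,0.0025,0.01],
    [0,0,0,0,0,0.005,0.01],
    [0,0,0,0,0,0.0075,0.01],
    [0,0,0,0,0,0.01,0.01],
    [0,0,0,0,0,0.0125,0.01],
    [0,0,0,0,0,0.015,0.01],
  ],
)

```text
clock: 7.45
eef_pos: [581.7, 83.2, 75.1]
tcp_rot: [-3.141, -0.0, 2.772]
contact_force: [-1.2, -0.9, 0.2]
opening: 0.232
grasp_force: 34.9
```

Converted, 0.0025 m / 0.8 = 0.0031, 0.002 m / 0.8 = 0.0025.

Call:
move_arm(
  motion=[
    [0,0,0,0,0,0.0013,0.01],
    [0,0,0,0,0,0.0025,0.01],
    [0,0,0,0,0,0.0031,0.01],
    [0,0,0,0,0,0.0031,0.01],
  ],
)

```text
clock: 7.95
eef_pos: [581.2, 83.0, 73.2]
tcp_rot: [-3.141, -0.001, 2.772]
contact_force: [-6.6, -1.1, 8.3]
opening: 0.229
grasp_force: 36.2
```

Blue: the shoulder is seated with a contact force of about 8 N, so it is a good foot. Withdrawing.

Converted, -0.055 m / 0.8 = -0.0688, -0.046 m / 0.8 = -0.0575.

Call:
move_arm(
  motion=[
    [0,0,0,0,0,-0.005,0.01],
    [0,0,0,0,0,-0.015,0.01],
    [0,0,0,0,0,-0.0275,0.01],
    [0,0,0,0,0,-0.0425,0.01],
    [0,0,0,0,0,-0.0575,0.01],
    [0,0,0,0,0,-0.0688,0.01],
    [0,0,0,0,0,-0.0688,0.01],
  ],
)

```text
clock: 8.82
eef_pos: [582.6, 83.3, 128.8]
tcp_rot: [3.141, 0.002, 2.772]
contact_force: [0.4, 0.1, -1.1]
opening: 0.224
grasp_force: 34.8
```

Run:
```python
from h import *
to((613.2,-97,111),(612.7,-97.2,127))
```

```text
t 8.82 pos [582.6  83.3 128.8] rot [3.141e+00 2.000e-03 2.772e+00] F [ 0.4  0.1 -1.1] op 19.1 gf 34.8
(613.2, -97, 111) -> shift m [-0.0937 -0.157   0.0178] rows 2.9
(612.7, -97.2, 127) -> shift m [-0.0933 -0.1574  0.0018] rows 2.9
```

Converted, -0.157 m / 0.8 = -0.1963, -0.145 m / 0.8 = -0.1813.

Call:
move_arm(
  motion=[
    [0,0,0,-0.0188,-0.0313,0,0.01],
    [0,0,0,-0.05,-0.0825,0,0.01],
    [0,0,0,-0.0825,-0.1375,0,0.01],
    [0,0,0,-0.1088,-0.1813,0,0.01],
    [0,0,0,-0.1175,-0.1963,0.0063,0.01],
    [0,0,0,-0.1175,-0.1963,0.015,0.01],
    [0,0,0,-0.1175,-0.1963,0.02,0.01],
    [0,0,0,-0.1175,-0.1963,0.02,0.01],
  ],
)

```text
clock: 9.82
eef_pos: [612.3, -95.8, 111.2]
tcp_rot: [-3.141, -0.001, 2.773]
contact_force: [-1.1, 0.6, -1.0]
opening: 0.23
grasp_force: 34.8
```

Run:
```python
from h import *
im,d=grab_frame("side")
cv2.imwrite("pics/s3c.png",cv2.resize(im[160:270,260:370,::-1],None,fx=5,fy=5,interpolation=cv2.INTER_CUBIC))
to((613.2,-97,103))
```

```text
t 9.88 pos [612.6 -96.  111.6] rot [-3.142e+00 -1.000e-03  2.773e+00] F [ 0.   0.2 -1.1] op 20.0 gf 34.8
(613.2, -97, 103) -> shift m [-0.0009 -0.0007  0.0086] rows 0.1
```

View pics/s3c.png

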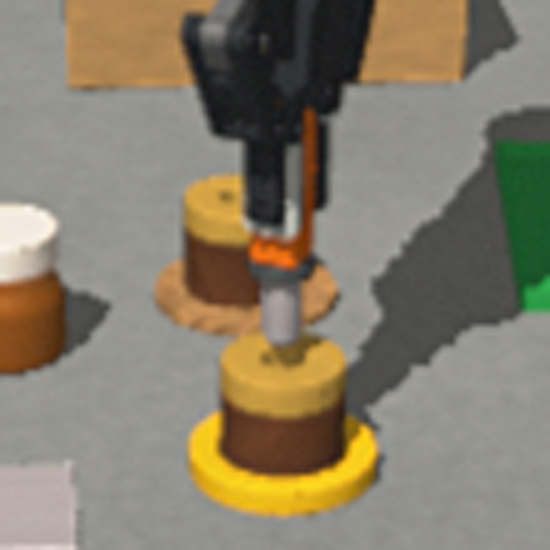

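The gauge's nose (column 281) is lined up with the yellow foot's disc (220–346). Descending.

Converted, 0.014 m / 0.8 = 0.0175, 0.013 m / 0.8 = 0.0163.

Call:
move_arm(
  motion=[
    [0,0,0,-0.0008,-0.0006,0.005,0.01],
    [0,0,0,-0.0008,-0.0006,0.0088,0.01],
    [0,0,0,-0.0008,-0.0006,0.0113,0.01],
    [0,0,0,-0.0008,-0.0006,0.0138,0.01],
    [0,0,0,-0.0008,-0.0006,0.0163,0.01],
    [0,0,0,-0.0008,-0.0006,0.0175,0.01],
  ],
)

```text
clock: 10.62
eef_pos: [613.0, -97.8, 97.6]
tcp_rot: [-3.142, -0.0, 2.772]
contact_force: [-1.1, 0.0, -1.0]
opening: 0.228
grasp_force: 34.8
```

Converted, 0.007 m / 0.8 = 0.0088, 0.0065 m / 0.8 = 0.0081.

Call:
move_arm(
  motion=[
    [0,0,0,0,0,0.0025,0.01],
    [0,0,0,0,0,0.005,0.01],
    [0,0,0,0,0,0.0069,0.01],
    [0,0,0,0,0,0.0081,0.01],
    [0,0,0,0,0,0.0088,0.01],
  ],
)

```text
clock: 11.25
eef_pos: [613.2, -97.8, 90.7]
tcp_rot: [-3.142, -0.0, 2.772]
contact_force: [-0.6, 0.4, -1.4]
opening: 0.227
grasp_force: 34.8
```

Converted, 0.002 m / 0.8 = 0.0025, 0.0015 m / 0.8 = 0.0019.

Call:
move_arm(
  motion=[
    [0,0,0,0,0,0.0009,0.01],
    [0,0,0,0,0,0.0019,0.01],
    [0,0,0,0,0,0.0025,0.01],
    [0,0,0,0,0,0.0025,0.01],
  ],
)

```text
clock: 11.75
eef_pos: [613.1, -97.8, 88.7]
tcp_rot: [-3.142, -0.0, 2.772]
contact_force: [0.4, 0.3, -0.7]
opening: 0.229
grasp_force: 34.9
```

Converted, 0.0015 m / 0.8 = 0.0019, 0.0007 m / 0.8 = 0.0009.

Call:
move_arm(
  motion=[
    [0,0,0,0,0,0.0009,0.01],
    [0,0,0,0,0,0.0019,0.01],
    [0,0,0,0,0,0.0019,0.01],
  ],
)

```text
clock: 12.12
eef_pos: [613.1, -97.8, 87.2]
tcp_rot: [-3.142, -0.0, 2.772]
contact_force: [-0.0, 0.4, -1.3]
opening: 0.23
grasp_force: 34.9
```

Converted, 0.002 m / 0.8 = 0.0025, 0.001 m / 0.8 = 0.0013.

Call:
move_arm(
  motion=[
    [0,0,0,0,0,0.0013,0.01],
    [0,0,0,0,0,0.0025,0.01],
    [0,0,0,0,0,0.0025,0.01],
  ],
)

```text
clock: 12.5
eef_pos: [613.1, -97.8, 85.1]
tcp_rot: [-3.141, -0.0, 2.772]
contact_force: [-0.5, 0.2, -1.2]
opening: 0.227
grasp_force: 34.9
```

Converted, 0.01 m / 0.8 = 0.0125, 0.0095 m / 0.8 = 0.0119.

Call:
move_arm(
  motion=[
    [0,0,0,0,0,0.0025,0.01],
    [0,0,0,0,0,0.005,0.01],
    [0,0,0,0,0,0.0075,0.01],
    [0,0,0,0,0,0.01,0.01],
    [0,0,0,0,0,0.0119,0.01],
    [0,0,0,0,0,0.0125,0.01],
  ],
)

```text
clock: 13.25
eef_pos: [613.1, -97.8, 75.1]
tcp_rot: [-3.142, -0.0, 2.772]
contact_force: [-1.0, 1.0, -1.6]
opening: 0.229
grasp_force: 34.9
```

Converted, 0.0025 m / 0.8 = 0.0031, 0.002 m / 0.8 = 0.0025.

Call:
move_arm(
  motion=[
    [0,0,0,0,0,0.0013,0.01],
    [0,0,0,0,0,0.0025,0.01],
    [0,0,0,0,0,0.0031,0.01],
    [0,0,0,0,0,0.0031,0.01],
  ],
)

```text
clock: 13.75
eef_pos: [613.0, -97.9, 73.2]
tcp_rot: [-3.141, -0.0, 2.772]
contact_force: [-4.3, 0.2, 5.3]
opening: 0.23
grasp_force: 35.8
```

Yellow: also seated at the shoulder, at about 6 N, so both feet are good. Taking the gauge back to its stand.

Converted, -0.055 m / 0.8 = -0.0688, -0.046 m / 0.8 = -0.0575.

Call:
move_arm(
  motion=[
    [0,0,0,0,0,-0.005,0.01],
    [0,0,0,0,0,-0.015,0.01],
    [0,0,0,0,0,-0.0275,0.01],
    [0,0,0,0,0,-0.0425,0.01],
    [0,0,0,0,0,-0.0575,0.01],
    [0,0,0,0,0,-0.0688,0.01],
    [0,0,0,0,0,-0.0688,0.01],
  ],
)

```text
clock: 14.62
eef_pos: [613.8, -97.9, 128.8]
tcp_rot: [3.141, 0.002, 2.772]
contact_force: [-0.2, 0.5, -1.3]
opening: 0.228
grasp_force: 34.8
```

Run:
```python
from h import *
to((454.3,-72.0,127),(454.3,-72.0,96))
```

```text
t 14.62 pos [613.8 -97.9 128.8] rot [3.141e+00 2.000e-03 2.772e+00] F [-0.2  0.5 -1.3] op 19.5 gf 34.8
(454.3, -72.0, 127) -> shift m [ 0.1581 -0.0335  0.0015] rows 2.6
(454.3, -72.0, 96) -> shift m [ 0.1582 -0.0335  0.0325] rows 2.6
```

Converted, 0.1575 m / 0.8 = 0.1969, 0.147 m / 0.8 = 0.1838.

Call:
move_arm(
  motion=[
    [0,0,0,0.0313,-0.0063,0,0.01],
    [0,0,0,0.0875,-0.0188,0,0.01],
    [0,0,0,0.1438,-0.03,0,0.01],
    [0,0,0,0.1838,-0.0388,0.005,0.01],
    [0,0,0,0.1969,-0.0418,0.0175,0.01],
    [0,0,0,0.1969,-0.0418,0.0325,0.01],
    [0,0,0,0.1969,-0.0418,0.0388,0.01],
    [0,0,0,0.1969,-0.0418,0.0388,0.01],
  ],
)

```text
clock: 15.62
eef_pos: [454.9, -72.2, 96.1]
tcp_rot: [-3.141, -0.001, 2.772]
contact_force: [0.6, -0.5, -1.4]
opening: 0.232
grasp_force: 34.8
```

Run:
```python
from h import *
to((454.3,-72.0,80))
```

```text
t 15.62 pos [454.9 -72.2  96.1] rot [-3.141e+00 -1.000e-03  2.772e+00] F [ 0.6 -0.5 -1.4] op 19.8 gf 34.8
(454.3, -72.0, 80) -> shift m [ 0.0006 -0.0001  0.0161] rows 0.3
```

Converted, 0.018 m / 0.8 = 0.0225, 0.016 m / 0.8 = 0.02.

Call:
move_arm(
  motion=[
    [0,0,0,0.0004,0,0.005,0.01],
    [0,0,0,0.0004,0,0.01,0.01],
    [0,0,0,0.0004,0,0.015,0.01],
    [0,0,0,0.0004,0,0.02,0.01],
    [0,0,0,0.0004,0,0.0225,0.01],
  ],
)

```text
clock: 16.25
eef_pos: [453.9, -71.9, 78.5]
tcp_rot: [-3.142, -0.0, 2.772]
contact_force: [-0.5, 0.3, -1.3]
opening: 0.227
grasp_force: 34.8
```

Converted, 0.0205 m / 0.8 = 0.0256, 0.019 m / 0.8 = 0.0238.

Call:
move_arm(
  motion=[
    [0,0,0,0,0,0.005,0.01],
    [0,0,0,0,0,0.01,0.01],
    [0,0,0,0,0,0.015,0.01],
    [0,0,0,0,0,0.0188,0.01],
    [0,0,0,0,0,0.0225,0.01],
    [0,0,0,0,0,0.0238,0.01],
    [0,0,0,0,0,0.0256,0.01],
    [0,0,0,0,0,0.0256,0.01],
  ],
)

```text
clock: 17.25
eef_pos: [454.0, -71.9, 58.2]
tcp_rot: [-3.142, -0.0, 2.772]
contact_force: [-0.6, -0.0, -1.8]
opening: 0.23
grasp_force: 34.8
```

Converted, 0.0015 m / 0.8 = 0.0019, 0.001 m / 0.8 = 0.0013.

Call:
move_arm(
  motion=[
    [0,0,0,0,0,0.0013,0.01],
    [0,0,0,0,0,0.0019,0.01],
    [0,0,0,0,0,0.0019,0.01],
  ],
)

```text
clock: 17.62
eef_pos: [454.1, -72.1, 57.8]
tcp_rot: [-3.142, 0.0, 2.772]
contact_force: [-4.4, -0.3, 14.8]
opening: 0.231
grasp_force: 37.1
```

Converted, -0.09 m / 0.8 = -0.1125, -0.05 m / 0.8 = -0.0625.

Call:
move_arm(
  motion=[
    [0,0,0,0,0,-0.001,0.01],
    [0,0,0,0,0,-0.001,0.04],
    [0,0,0,0,0,-0.001,0.06],
    [0,0,0,0,0,-0.001,0.06],
    [0,0,0,0,0,-0.0125,0.07],
    [0,0,0,0,0,-0.0625,0.075],
    [0,0,0,0,0,-0.1125,0.075],
    [0,0,0,0,0,-0.1125,0.075],
  ],
)

```text
clock: 18.62
eef_pos: [456.2, -72.3, 150.0]
tcp_rot: [3.14, 0.006, 2.772]
contact_force: [0.3, -0.7, 0.1]
opening: 0.883
grasp_force: 0.0
```

Run:
```python
from h import *
im,d=grab_frame("side")
C=cloud("side",d);P=C[205:275,368:425].reshape(-1,3);I=im[205:275,368:425].reshape(-1,3).astype(int)
Q=P[(I[:,0]>180)&(I[:,1]<120)&(I[:,2]<70)];print(len(Q),Q[:,2].min(),Q[:,2].max())
Q=C[150:330,290:425].reshape(-1,3)
# feet tops, local
for c in((581.5,83),(613,-97.5)):
    m=(np.hypot(Q[:,0]-c[0]-1,Q[:,1]-c[1]-2)<40)&(abs(Q[:,2]-49.5)<4);print(m.sum(),np.median(Q[m],0).round(1),((Q[m].min(0)+Q[m].max(0))/2).round(1))
to((581.5,83,130),(613,-97.6,130))
```

```text
268 41.47499699315733 101.23533278549525
413 [582.3  87.   49.3] [582.3  82.9  48.6]
248 [614.3 -91.6  49.3] [614.3 -96.1  48.9]
t 18.68 pos [455.  -72.1 148.3] rot [3.141e+00 3.000e-03 2.772e+00] F [ 0.1  0.1 -0.5] op 74.9 gf 0.0
(581.5, 83, 130) -> shift m [-0.0618  0.1903  0.0187] rows 3.2
(613, -97.6, 130) -> shift m [-0.1565  0.0333  0.0189] rows 2.6
```

Converted, -0.1565 m / 0.8 = -0.1956, -0.13 m / 0.8 = -0.1625.

Call:
move_arm(
  motion=[
    [0,0,0,-0.0375,0.0075,0,0.075],
    [0,0,0,-0.1,0.0213,0,0.075],
    [0,0,0,-0.1625,0.035,0.0125,0.075],
    [0,0,0,-0.1956,0.0416,0.0375,0.075],
    [0,0,0,-0.1956,0.0416,0.075,0.075],
    [0,0,0,-0.1956,0.0416,0.0938,0.075],
    [0,0,0,-0.1956,0.0416,0.0938,0.075],
  ],
)

```text
clock: 19.55
eef_pos: [610.4, -97.2, 70.2]
tcp_rot: [-3.141, -0.003, 2.772]
contact_force: [0.0, 0.2, 0.1]
opening: 0.881
grasp_force: 0.0
```

Run:
```python
from h import *
to((613.1,-97.7,18))
```

```text
t 19.55 pos [610.4 -97.2  70.2] rot [-3.141e+00 -3.000e-03  2.772e+00] F [0.  0.2 0.1] op 75.2 gf 0.0
(613.1, -97.7, 18) -> shift m [-0.0029  0.0006  0.0522] rows 0.8
```

Converted, 0.054 m / 0.8 = 0.0675, 0.0003 m / 0.8 = 0.0004.

Call:
move_arm(
  motion=[
    [0,0,0,-0.0013,0.0004,0.025,0.075],
    [0,0,0,-0.0013,0.0004,0.05,0.075],
    [0,0,0,-0.0013,0.0004,0.0625,0.075],
    [0,0,0,-0.0013,0.0004,0.0675,0.075],
    [0,0,0,-0.0013,0.0004,0.0675,0.075],
  ],
)

```text
clock: 20.18
eef_pos: [613.0, -97.5, 17.6]
tcp_rot: [-3.142, -0.0, 2.772]
contact_force: [1.0, -0.0, -1.1]
opening: 0.873
grasp_force: 0.0
```

Call:
move_arm(
  motion=[
    [0,0,0,0,0,0,0.06],
    [0,0,0,0,0,0,0.053],
    [0,0,0,0,0,0,0.048],
    [0,0,0,0,0,0,0.03],
    [0,0,0,0,0,0,0.03],
    [0,0,0,0,0,0,0.03],
  ],
  grip_force=35,
)

```text
clock: 20.92
eef_pos: [613.3, -97.9, 18.6]
tcp_rot: [-3.141, 0.001, 2.772]
contact_force: [-2.0, -1.9, 5.1]
opening: 0.58
grasp_force: 35.5
```

Converted, -0.07 m / 0.8 = -0.0875, -0.06 m / 0.8 = -0.075.

Call:
move_arm(
  motion=[
    [0,0,0,0,0,-0.0038,0.03],
    [0,0,0,0,0,-0.0125,0.03],
    [0,0,0,0,0,-0.0275,0.03],
    [0,0,0,0,0,-0.05,0.03],
    [0,0,0,0,0,-0.075,0.03],
    [0,0,0,0,0,-0.0875,0.03],
    [0,0,0,0,0,-0.0875,0.03],
  ],
)

```text
clock: 21.8
eef_pos: [613.7, -97.6, 89.1]
tcp_rot: [3.141, 0.002, 2.772]
contact_force: [-0.0, -0.5, -1.5]
opening: 0.582
grasp_force: 36.8
```

Run:
```python
from h import *
to((455.4,-390.4,88),(450.6,-300.5,88))
```

```text
t 21.8 pos [613.7 -97.6  89.1] rot [3.141e+00 2.000e-03 2.772e+00] F [-0.  -0.5 -1.5] op 49.7 gf 36.8
(455.4, -390.4, 88) -> shift m [ 0.0418 -0.3302  0.0008] rows 5.3
(450.6, -300.5, 88) -> shift m [ 0.0787 -0.2481  0.0008] rows 4.2
```

Converted, -0.33 m / 0.8 = -0.4125, -0.295 m / 0.8 = -0.3688.

Call:
move_arm(
  motion=[
    [0,0,0,0.0038,-0.0313,0,0.03],
    [0,0,0,0.0125,-0.1,0,0.03],
    [0,0,0,0.0213,-0.1688,0,0.03],
    [0,0,0,0.03,-0.2375,0,0.03],
    [0,0,0,0.0388,-0.3063,0,0.03],
    [0,0,0,0.0463,-0.3688,0,0.03],
    [0,0,0,0.0525,-0.4125,0.0125,0.03],
    [0,0,0,0.0525,-0.4125,0.0313,0.03],
  ],
)

```text
clock: 22.8
eef_pos: [453.3, -392.1, 62.2]
tcp_rot: [-3.141, 0.0, 2.769]
contact_force: [-0.5, 0.5, -1.2]
opening: 0.587
grasp_force: 37.0
```

Run:
```python
from h import *
im,d=grab_frame("side")
cv2.imwrite("pics/s4c.png",cv2.resize(im[130:260,330:470,::-1],None,fx=4,fy=4,interpolation=cv2.INTER_CUBIC))
to((455.4,-390.4,20))
```

```text
t 22.85 pos [ 452.8 -389.9   59.9] rot [ 3.140e+00 -3.000e-03  2.769e+00] F [-0.6  1.8 -3.1] op 49.8 gf 37.0
(455.4, -390.4, 20) -> shift m [-0.0027  0.0004  0.0399] rows 0.6
```

View pics/s4c.png

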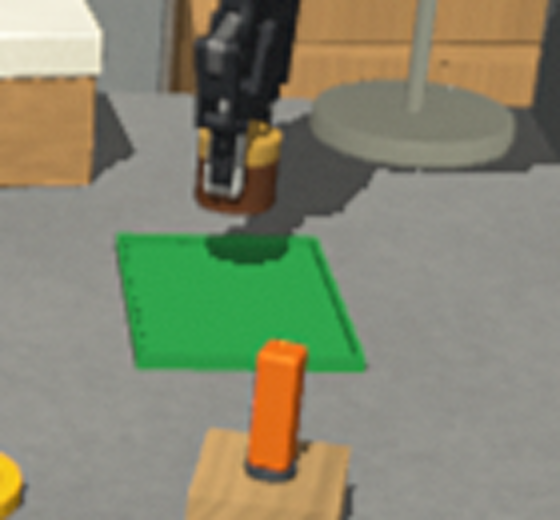

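Converted, 0.041 m / 0.8 = 0.0513, 0.0004 m / 0.8 = 0.0005.

Call:
move_arm(
  motion=[
    [0,0,0,-0.0025,0.0005,0.015,0.03],
    [0,0,0,-0.0025,0.0005,0.03,0.03],
    [0,0,0,-0.0025,0.0005,0.0425,0.03],
    [0,0,0,-0.0025,0.0005,0.0488,0.03],
    [0,0,0,-0.0025,0.0005,0.0513,0.03],
    [0,0,0,-0.0025,0.0005,0.0513,0.03],
  ],
)

```text
clock: 23.6
eef_pos: [456.7, -390.5, 21.9]
tcp_rot: [-3.141, 0.0, 2.772]
contact_force: [-0.4, 0.8, -2.3]
opening: 0.584
grasp_force: 37.0
```

Converted, 0.005 m / 0.8 = 0.0063, 0.0045 m / 0.8 = 0.0056.

Call:
move_arm(
  motion=[
    [0,0,0,0,0,0.0025,0.03],
    [0,0,0,0,0,0.0044,0.03],
    [0,0,0,0,0,0.0056,0.03],
    [0,0,0,0,0,0.0063,0.03],
    [0,0,0,0,0,0.0063,0.03],
  ],
)

```text
clock: 24.22
eef_pos: [456.6, -390.4, 16.9]
tcp_rot: [-3.142, 0.0, 2.772]
contact_force: [0.3, -0.4, -1.5]
opening: 0.582
grasp_force: 37.1
```

Converted, 0.001 m / 0.8 = 0.0013, 0.0005 m / 0.8 = 0.0006.

Call:
move_arm(
  motion=[
    [0,0,0,0,0,0.0006,0.03],
    [0,0,0,0,0,0.0013,0.03],
    [0,0,0,0,0,0.0013,0.03],
  ],
)

```text
clock: 24.6
eef_pos: [456.7, -390.5, 16.6]
tcp_rot: [-3.141, 0.0, 2.772]
contact_force: [-3.1, 1.4, 9.3]
opening: 0.584
grasp_force: 37.8
```

Converted, -0.12 m / 0.8 = -0.15, -0.08 m / 0.8 = -0.1.

Call:
move_arm(
  motion=[
    [0,0,0,0,0,-0.0006,0.052],
    [0,0,0,0,0,-0.0006,0.06],
    [0,0,0,0,0,-0.0006,0.065],
    [0,0,0,0,0,-0.0006,0.068],
    [0,0,0,0,0,-0.0063,0.068],
    [0,0,0,0,0,-0.0375,0.068],
    [0,0,0,0,0,-0.1,0.075],
    [0,0,0,0,0,-0.15,0.075],
  ],
)

```text
clock: 25.6
eef_pos: [456.8, -390.5, 137.7]
tcp_rot: [-3.141, 0.001, 2.772]
contact_force: [-0.4, -0.6, 0.0]
opening: 0.884
grasp_force: 0.0
```

Run:
```python
from h import *
to((581.6,83.1,135))
```

```text
t 25.6 pos [ 456.8 -390.5  137.7] rot [-3.141e+00  1.000e-03  2.772e+00] F [-0.4 -0.6  0. ] op 75.5 gf 0.0
(581.6, 83.1, 135) -> shift m [0.0548 0.4867 0.0026] rows 7.8
```

Converted, 0.455 m / 0.8 = 0.5688, 0.405 m / 0.8 = 0.5063.

Call:
move_arm(
  motion=[
    [0,0,0,0.0063,0.0563,0,0.075],
    [0,0,0,0.015,0.1313,0,0.075],
    [0,0,0,0.0231,0.2063,0,0.075],
    [0,0,0,0.0313,0.2813,0,0.075],
    [0,0,0,0.04,0.3563,0,0.075],
    [0,0,0,0.0488,0.4313,0,0.075],
    [0,0,0,0.0569,0.5063,0,0.075],
    [0,0,0,0.0638,0.5688,0,0.075],
  ],
)

```text
clock: 26.6
eef_pos: [573.9, 54.6, 136.3]
tcp_rot: [3.141, 0.001, 2.773]
contact_force: [-0.2, -0.4, 0.5]
opening: 0.873
grasp_force: 0.0
```

Converted, 0.06 m / 0.8 = 0.075, 0.04 m / 0.8 = 0.05.

Call:
move_arm(
  motion=[
    [0,0,0,0.005,0.0396,0,0.075],
    [0,0,0,0.005,0.0396,0.0188,0.075],
    [0,0,0,0.005,0.0396,0.05,0.075],
    [0,0,0,0.005,0.0396,0.075,0.075],
    [0,0,0,0.005,0.0396,0.075,0.075],
  ],
)

```text
clock: 27.22
eef_pos: [579.5, 82.2, 74.1]
tcp_rot: [-3.14, -0.003, 2.771]
contact_force: [0.7, 0.2, 0.5]
opening: 0.88
grasp_force: 0.0
```

Run:
```python
from h import *
to((581.6,83.1,18))
```

```text
t 27.23 pos [579.5  82.2  74.1] rot [-3.140e+00 -3.000e-03  2.771e+00] F [0.7 0.2 0.5] op 75.1 gf 0.0
(581.6, 83.1, 18) -> shift m [-0.0018  0.0017  0.0561] rows 0.9
```

Converted, 0.057 m / 0.8 = 0.0713, 0.052 m / 0.8 = 0.065.

Call:
move_arm(
  motion=[
    [0,0,0,-0.0003,0.0013,0.025,0.075],
    [0,0,0,-0.0003,0.0013,0.05,0.075],
    [0,0,0,-0.0003,0.0013,0.065,0.075],
    [0,0,0,-0.0003,0.0013,0.0713,0.075],
    [0,0,0,-0.0003,0.0013,0.0713,0.075],
  ],
)

```text
clock: 27.85
eef_pos: [581.8, 84.1, 18.7]
tcp_rot: [-3.142, -0.0, 2.772]
contact_force: [0.3, -1.5, 0.2]
opening: 0.876
grasp_force: 0.0
```

Converted, -0.0008 m / 0.8 = -0.001, 0.0005 m / 0.8 = 0.0006.

Call:
move_arm(
  motion=[
    [0,0,0,0,-0.001,0.0006,0.06],
    [0,0,0,0,-0.001,0.0006,0.053],
    [0,0,0,0,-0.001,0.0006,0.048],
    [0,0,0,0,-0.001,0.0006,0.03],
    [0,0,0,0,-0.001,0.0006,0.03],
    [0,0,0,0,-0.001,0.0006,0.03],
  ],
)

```text
clock: 28.6
eef_pos: [580.6, 82.2, 19.0]
tcp_rot: [-3.14, -0.001, 2.772]
contact_force: [-4.9, -7.8, 9.6]
opening: 0.576
grasp_force: 34.8
```

Converted, -0.11 m / 0.8 = -0.1375, -0.1 m / 0.8 = -0.125.

Call:
move_arm(
  motion=[
    [0,0,0,0,0,-0.0038,0.03],
    [0,0,0,0,0,-0.0125,0.03],
    [0,0,0,0,0,-0.0275,0.03],
    [0,0,0,0,0,-0.05,0.03],
    [0,0,0,0,0,-0.0875,0.03],
    [0,0,0,0,0,-0.125,0.03],
    [0,0,0,0,0,-0.1375,0.03],
  ],
)

```text
clock: 29.48
eef_pos: [582.9, 83.8, 131.3]
tcp_rot: [3.139, 0.004, 2.772]
contact_force: [0.4, -0.1, -1.4]
opening: 0.577
grasp_force: 37.5
```

Run:
```python
from h import *
to((451.5,-300.5,128))
```

```text
t 29.48 pos [582.9  83.8 131.3] rot [3.139 0.004 2.772] F [ 0.4 -0.1 -1.4] op 49.3 gf 37.5
(451.5, -300.5, 128) -> shift m [-0.0163 -0.4058  0.0024] rows 6.5
```

Converted, -0.4055 m / 0.8 = -0.5069, -0.38 m / 0.8 = -0.475.

Call:
move_arm(
  motion=[
    [0,0,0,-0.0013,-0.0313,0,0.03],
    [0,0,0,-0.0038,-0.1,0,0.03],
    [0,0,0,-0.0069,-0.175,0,0.03],
    [0,0,0,-0.01,-0.25,0,0.03],
    [0,0,0,-0.0131,-0.325,0,0.03],
    [0,0,0,-0.0163,-0.4,0,0.03],
    [0,0,0,-0.0194,-0.475,0,0.03],
    [0,0,0,-0.021,-0.5069,0.0063,0.03],
  ],
)

```text
clock: 30.48
eef_pos: [449.5, -303.5, 123.5]
tcp_rot: [-3.141, 0.001, 2.769]
contact_force: [0.2, 0.5, -1.8]
opening: 0.579
grasp_force: 37.5
```

Converted, 0.09 m / 0.8 = 0.1125, 0.085 m / 0.8 = 0.1063.

Call:
move_arm(
  motion=[
    [0,0,0,0,0,0.0125,0.03],
    [0,0,0,0,0,0.0375,0.03],
    [0,0,0,0,0,0.0688,0.03],
    [0,0,0,0,0,0.0938,0.03],
    [0,0,0,0,0,0.1063,0.03],
    [0,0,0,0,0,0.1125,0.03],
    [0,0,0,0,0,0.1125,0.03],
  ],
)

```text
clock: 31.35
eef_pos: [450.8, -300.5, 33.4]
tcp_rot: [3.142, 0.0, 2.772]
contact_force: [0.4, -0.1, -1.9]
opening: 0.576
grasp_force: 37.5
```

Run:
```python
from h import *
to((451.5,-300.5,17))
```

```text
t 31.35 pos [ 450.8 -300.5   33.4] rot [3.142 0.    2.772] F [ 0.4 -0.1 -1.9] op 49.2 gf 37.5
(451.5, -300.5, 17) -> shift m [-0.0007  0.0003  0.0164] rows 0.3
```

Converted, 0.016 m / 0.8 = 0.02, 0.0155 m / 0.8 = 0.0194.

Call:
move_arm(
  motion=[
    [0,0,0,0,0,0.0063,0.03],
    [0,0,0,0,0,0.0125,0.03],
    [0,0,0,0,0,0.0163,0.03],
    [0,0,0,0,0,0.0188,0.03],
    [0,0,0,0,0,0.0194,0.03],
    [0,0,0,0,0,0.02,0.03],
  ],
)

```text
clock: 32.1
eef_pos: [450.6, -300.8, 17.3]
tcp_rot: [-3.142, 0.0, 2.772]
contact_force: [-0.2, -0.8, -0.5]
opening: 0.58
grasp_force: 37.6
```

Converted, 0.001 m / 0.8 = 0.0013, 0.0005 m / 0.8 = 0.0006.

Call:
move_arm(
  motion=[
    [0,0,0,0,0,0.0006,0.03],
    [0,0,0,0,0,0.0013,0.03],
    [0,0,0,0,0,0.0013,0.03],
  ],
)

```text
clock: 32.48
eef_pos: [450.8, -300.9, 17.0]
tcp_rot: [-3.141, 0.0, 2.772]
contact_force: [-2.2, 0.7, 9.4]
opening: 0.584
grasp_force: 38.4
```

Converted, -0.13 m / 0.8 = -0.1625, -0.08 m / 0.8 = -0.1.

Call:
move_arm(
  motion=[
    [0,0,0,0,0,-0.0006,0.052],
    [0,0,0,0,0,-0.0006,0.06],
    [0,0,0,0,0,-0.0006,0.065],
    [0,0,0,0,0,-0.0006,0.068],
    [0,0,0,0,0,-0.0063,0.068],
    [0,0,0,0,0,-0.0375,0.068],
    [0,0,0,0,0,-0.1,0.075],
    [0,0,0,0,0,-0.1625,0.075],
  ],
)

```text
clock: 33.48
eef_pos: [450.3, -300.6, 147.7]
tcp_rot: [3.141, -0.001, 2.772]
contact_force: [1.0, -0.3, -0.7]
opening: 0.876
grasp_force: 0.0
```

Converted, -0.08 m / 0.8 = -0.1, -0.05 m / 0.8 = -0.0625.

Call:
move_arm(
  motion=[
    [0,0,0,0,0,-0.0625,0.075],
    [0,0,0,0.0625,0,-0.1,0.075],
    [0,0,0,0.1,0,-0.1,0.075],
    [0,0,0,0.1,0,-0.1,0.075],
    [0,0,0,0.1,0,-0.1,0.075],
  ],
)

```text
clock: 34.1
eef_pos: [376.5, -272.2, 226.6]
tcp_rot: [-3.141, 0.001, 2.772]
contact_force: [0.3, 0.8, 0.4]
opening: 0.879
grasp_force: 0.0
```

Run:
```python
from h import *
im,d=grab_frame("side")
cv2.imwrite("pics/s5.png",im[:,:,::-1])
to((450,-300,200))
```

```text
t 34.15 pos [ 376.7 -272.2  226.4] rot [-3.142e+00  1.000e-03  2.772e+00] F [0.3 0.5 0.8] op 74.8 gf 0.0
(450, -300, 200) -> shift m [-0.0784  0.0006  0.0264] rows 1.3
```

View pics/s5.png

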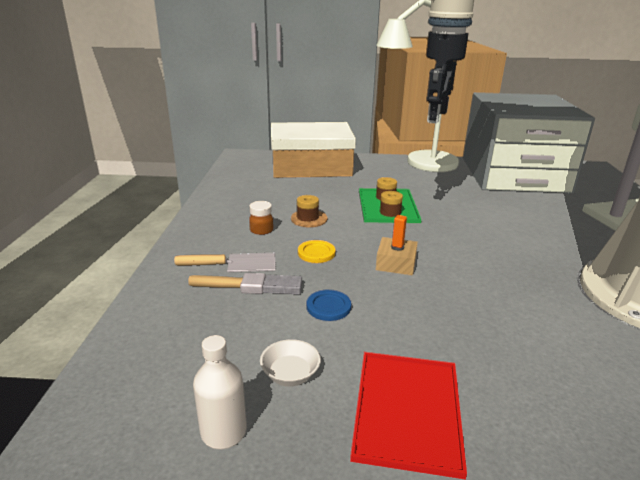

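The picture shows both feet upright in the green tray, at (387,188) and (391,204). The nests are empty, the gauge is home in its stand (399,233), and nothing else has moved.

```bash
python3 -c "
from rig import order
print(order.sign_off())"
```

```text
the job is handed in; nothing more can be done
None
```

The gauge went in up to its shoulder in both the blue-nest and yellow-nest feet, so both now stand upright in the green tray, the gauge is fully home in its stand, nothing else was moved, and the job was handed in at about 34 s.

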